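Reunite the split heating jacket around the vial

ROBOT

A 6-joint arm with a two-finger parallel gripper is mounted at the origin on the work surface. World frame = base frame: x ahead of the robot, y to its left, z up, the work surface at z = 0. Lengths are in m, angles in rad, forces in N, time in s.
With the tool pointing down it reaches from about 0.3 to 0.875 m from the base axis. Payload 6.4 kg.
Tool frame: the origin (TCP) lies midway between the tips of the shut fingers; the grasp point (between the pads) lies 19 mm behind it; z points along the fingers, y is the line along which they close (so a half turn about z gives the same grasp; the last joint's range is limited). The gripper opens to 85 mm and grips with 20 to 120 N. Pads are 22 mm wide; open, the fingers measure 114 mm over their backs; the gripper's body (76 mm by 85 mm) begins 54 mm behind the grasp point. The pads swing forward as they close: fully open they stand 13 mm farther back than shut.
Start: joints at [-1.468, 0.181, 1.607, -0, 1.354, -0.206], TCP at [0.175, -0.548, 0.231] pointing down, gripper open.
Joint ranges: [-2.99, 2.99], [-0.89, 2.07], [0.3, 2.58], [-1.14, 4.28], [0, 2.63], [-3.12, 3.12]. Speed limits (rad/s): [2.57, 2.57, 3.01, 3.14, 3.14, 3.14].

INTERFACE

Orientations are given as a unit quaternion [w, x, y, z].
In Python, from bench import sensors, vision, ctrl gives the robot as it stands.
- The arm moves only by the tool carry_out, never from a script. Its argument "deltas" is text: rows parted by semicolons, each of 7 numbers parted by spaces: the shift along the tool's x, y, z in mm, then the turn, a rotation vector about the tool's x, y, z in rad, then the closure, from 0 (fully open) to 1 (shut). In form: tx ty tz ax ay az claw; .... A call has 1 to 12 rows; each row is the pose to reach, as a shift and turn from the pose commanded when the call began, along the tool's axes at that moment; what a row does not reach only later rows make up. A row lasts 1/8 s, in which the tool goes at most 62.5 mm and 10.7 degrees, less where a joint would pass 70% of its speed; a pose out of reach is approached as far as the arm can. A call with a gripper value outside its range is refused whole. The fingers move at their own pace and stop on an object; the grip force is fixed at half the most. Time passes only in rows, so rows that repeat a pose let the fingers close. It gives the time, the measured TCP pose, the force, the opening and the grip force at its end, in the units of the state.
- sensors.get_obs(): the state, without advancing time (a new reading comes with each control period).
- vision.camera(name): name is "scene" or "top" or "wrist"; returns the picture (400x640x3 uint8, blue, green, red); there is no depth.
- vision.camera_model(name): a dict with "K" (3x3 intrinsics, pixels), "k1" (the pictures are not rectified: a ray, as slopes to the right and down, at radius r is drawn at 1 + k1 r^2 times it, then the intrinsics apply), "extrinsics" (4x4, takes a point from world to camera coordinates); the wrist camera has in their place "hand_eye" (4x4, takes a point from camera to tool coordinates, whose origin is the TCP and whose axes are the flange's). Camera axes: x right, y down, z forward; pixel columns grow to the right and rows downward; lengths in m; the calibration is good to about 2 mm. A picture is of the moment at which its call begins: read the wrist's pose just before it. camera_model takes no time and is no camera call.
- ctrl.hand_in(): hands the job in; it is judged then, once.
The state is a dict: "time_s": time; "q": joint angles; "dq": joint speeds; "joint_efforts": joint torques, N m; "eef_pos": TCP position; "eef_rot": TCP orientation; "wrist_force": force on the tool from outside, world axes, zero at the start; "torque": the same for the moment, N m; "opening": opening from 0.0 (shut) to 1.0 (fully open); "grasp_force": force on a finger pad.
Only numpy, scipy, OpenCV 4.12 (cv2) and the standard library are available. Lean on these libraries where they do the work, as an engineer would, in place of code of your own. Each camera call takes 0.05 s, during which the arm holds its last target. There are 200 camera calls.

TASK

One of the three loose heating-jacket halves is the original partner of the half fixed on the slide station: only its lugs fit in beside the fixed lugs. Set that half down in the open loading bay with its lugs towards the vial and slide it along the track until the jacket is fully closed around the vial. Leave the other two halves, the flask, the beaker and the bottle where they are, and let go at the end.

Things in the scene. Friction and masses are not known exactly. Their poses are not given: they have to be found in the camera images.
- half_a: loose aluminium jacket half, 0.3 kg, standing. Origin: centre of underside; +x the mating side with the lugs, +y left, z up. Body 80 mm wide (y), top z = 40, from x = -20 (flat rear) to +2 mm. Foot runners 8 mm high on both sides, 96 mm over both, x = -20..+20. Two 14 mm wide, 40 mm tall lugs go on to x = +20. This one: left (+y) lug outer, right (-y) lug inner: inner = 13..27 mm, outer = 26..40 mm from the centre line.
- half_b: loose aluminium jacket half, 0.3 kg, standing. Origin: centre of underside; +x the mating side with the lugs, +y left, z up. Body 80 mm wide (y), top z = 40, from x = -20 (flat rear) to +2 mm. Foot runners 8 mm high on both sides, 96 mm over both, x = -20..+20. Two 14 mm wide, 40 mm tall lugs go on to x = +20. This one: left (+y) lug inner, right (-y) lug outer: inner = 13..27 mm, outer = 26..40 mm from the centre line.
- half_c: loose aluminium jacket half, 0.3 kg, standing. Origin: centre of underside; +x the mating side with the lugs, +y left, z up. Body 80 mm wide (y), top z = 40, from x = -20 (flat rear) to +2 mm. Foot runners 8 mm high on both sides, 96 mm over both, x = -20..+20. Two 14 mm wide, 40 mm tall lugs go on to x = +20. This one: left (+y) lug inner, right (-y) lug inner: inner = 13..27 mm, outer = 26..40 mm from the centre line.
- half_a_grip (a point): centre of half_a's black plastic grip on its top, 18 mm (x) by 26 mm (y) by 30 mm high (z = 40..70 mm of the half), at x = -9, y = 0, z = 55 mm of the half, near its centre of mass; axes as the half's
- half_b_grip (a point): centre of half_b's black plastic grip on its top, 18 mm (x) by 26 mm (y) by 30 mm high (z = 40..70 mm of the half), at x = -9, y = 0, z = 55 mm of the half, near its centre of mass; axes as the half's
- half_c_grip (a point): centre of half_c's black plastic grip on its top, 18 mm (x) by 26 mm (y) by 30 mm high (z = 40..70 mm of the half), at x = -9, y = 0, z = 55 mm of the half, near its centre of mass; axes as the half's
- station: fixed slide station, 132 mm wide, 284 mm long. Origin: on the bench under the middle of its grey base (x = -125..+125 mm); +x the closing direction along the track, +y left, z up. Track floor z = 10 mm. A half pushed well off its centre line turns askew and jams in the track. Behind the fixed half, x = 125..159 mm, a white box, top z = 52 mm
- station_bay (a point): middle of the open loading bay, on the track floor, at x = -90, y = 0, z = 10 mm of the station. The bay spans x = -125..-57 mm, has no rear wall and low side walls 106 mm apart, top z = 19.5 mm; from x = -60 to -28 mm the walls funnel in to 99 mm apart
- station_run (a point): middle of the run, on the track floor, at x = +22, y = 0, z = 10 mm of the station. From x = -28 to +72 mm the walls are 99 mm apart and lips 85 mm apart (z = 19.5..24.5 mm) overhang the runners of a half, so a half can only be slid in from the bay, not dropped in
- station_fixed (a point): centre line of the fixed half's mating face (faces -x), at x = +60, y = 0, z = 10 mm of the station. Fixed half 80 mm wide, top z = 50 mm. Its two lugs, 9 mm wide, reach back to x = +44 mm: left at y = +30..+39 (outer), right at y = -15..-24 (inner). Here stands a vial, 20 mm wide, blue cap 22 mm, top z = 66 mm
- station_home (a point): where the origin of the matching half is when closed, axes parallel to the station's: x = +40, y = 0, z = 10 mm of the station. Its lugs then lie beside the fixed lugs and their tips touch the fixed mating face. A half that does not match stops 16 mm short, lug against lug
- flask: bystander: conical glass flask, 76 mm base, 110 mm tall, loose; origin: centre of underside
- beaker: bystander: glass beaker, 68 mm across, 85 mm tall, loose; origin: centre of underside
- bottle: bystander: white bottle with blue cap, 60 mm across, 130 mm tall, loose; origin: centre of underside

How it is judged:
By the outcome, as a careful person would: the job done as asked, in the order asked, and still so for the second after the job is handed in, with the robot touching nothing.
It also fails if it takes over 51 s, if anything falls off the work surface, if the arm or the gripper's body presses on something with over 40 N, if the wrist force passes 120 N, or if a joint passes its speed limit or range.

## Working session

There is one attempt and no reset: what is moved stays moved. The work goes in short steps, Python scripts to look and compute and a tool call to move; the robot and the scene stay as the last step left them, time stands still between calls to the robot, and variables do not carry over. Pictures are saved under pics/ and viewed, at most 10 in all, crops included, and the job is handed in when it is done.

Besides the shell and the picture viewer there is one more tool, called after "Emit:" as name(argument=value, ...), one argument or row to a line, values as JSON. carry_out: Moves the arm, as the interface text tells. Its arguments: {"type":"object","properties":{"deltas":{"type":"string"}},"required":["deltas"]}

```bash
mkdir -p pics
python3 - <<'E'
from bench import sensors, vision
import cv2, numpy as np
o=sensors.get_obs(); print(o)
for n in("scene","top"):
    m=vision.camera_model(n); print(n,np.round(m["K"],1).tolist(),m["k1"],np.round(m["extrinsics"],3).tolist())
    cv2.imwrite(f"pics/{n}0.png",vision.camera(n))
print(vision.camera_model("wrist"))
E
```

```text
{'time_s': 0.0, 'q': array([-1.46832177e+00,  1.81558550e-01,  1.60801787e+00,  1.50759453e-05,
        1.35382237e+00, -2.06291789e-01]), 'dq': array([-7.08668227e-05, -3.63320946e-04, -8.11323645e-04, -4.30765036e-04,
       -1.75047428e-03,  6.72775387e-05]), 'joint_efforts': array([ 1.74363788e-03, -4.44870579e+01, -3.51336551e+01, -3.07087448e-04,
        9.08013317e-03,  3.12218219e-06]), 'eef_pos': array([ 0.17469974, -0.54722535,  0.23036956]), 'eef_rot': array([-9.01467865e-04,  9.88106416e-01,  1.53768965e-01,  5.42057142e-05]), 'wrist_force': array([-1.04935212, -0.36355884,  0.4593142 ]), 'torque': array([0.07055438, 0.01874782, 0.01203678]), 'grasp_force': 0.0, 'opening': 0.9956956067563387}
scene [[373.5, 0.0, 320.1], [0.0, 373.5, 203.5], [0.0, 0.0, 1.0]] -0.026502315130864568 [[0.101, 0.995, 0.008, -0.013], [0.852, -0.083, -0.517, -0.465], [-0.514, 0.059, -0.856, 1.274], [0.0, 0.0, 0.0, 1.0]]
top [[418.3, 0.0, 314.6], [0.0, 418.3, 202.3], [0.0, 0.0, 1.0]] -0.10665017864475411 [[0.023, -1.0, -0.003, -0.058], [-0.972, -0.021, -0.234, 0.613], [0.234, 0.009, -0.972, 1.081], [0.0, 0.0, 0.0, 1.0]]
{'K': array([[320.10310385,   0.        , 319.93963417],
       [  0.        , 320.10310385, 197.13268079],
       [  0.        ,   0.        ,   1.        ]]), 'k1': 0.005843124029476454, 'hand_eye': array([[ 1.04331768e-03, -9.59872327e-01, -2.80435423e-01,
         7.13104898e-02],
       [ 9.99999452e-01,  1.02567749e-03,  2.09665629e-04,
        -2.47062808e-04],
       [ 8.63840650e-05, -2.80435488e-01,  9.59872872e-01,
        -1.42550938e-01],
       [ 0.00000000e+00,  0.00000000e+00,  0.00000000e+00,
         1.00000000e+00]])}
```

View pics/top0.png

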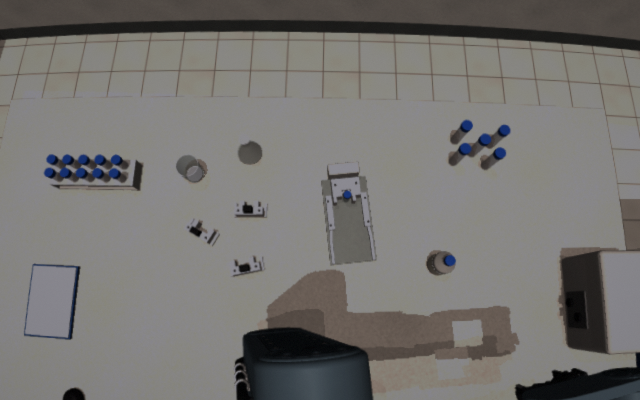

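View pics/scene0.png

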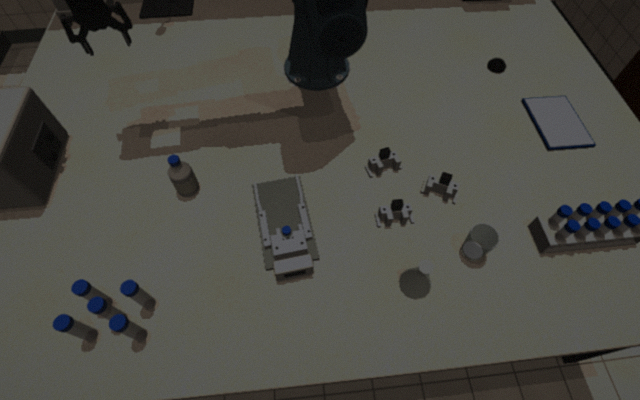

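Run:
```python
import cv2, numpy as np
t=cv2.imread("pics/top0.png");s=cv2.imread("pics/scene0.png")
a=cv2.resize(t[185:285,175:285],None,fx=5,fy=5,interpolation=cv2.INTER_CUBIC)
b=cv2.resize(t[155:270,312:382],None,fx=4.35,fy=4.35,interpolation=cv2.INTER_CUBIC)
o=np.zeros((500,800,3),np.uint8); a=cv2.resize(a,(495,450)); o[:450,:495]=a; b=b[:500,:305]; o[:b.shape[0],495:495+b.shape[1]]=b
cv2.imwrite("pics/z1.png",np.clip(o.astype(float)*1.5,0,255).astype(np.uint8))
```

```text
(no output)
```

View pics/z1.png

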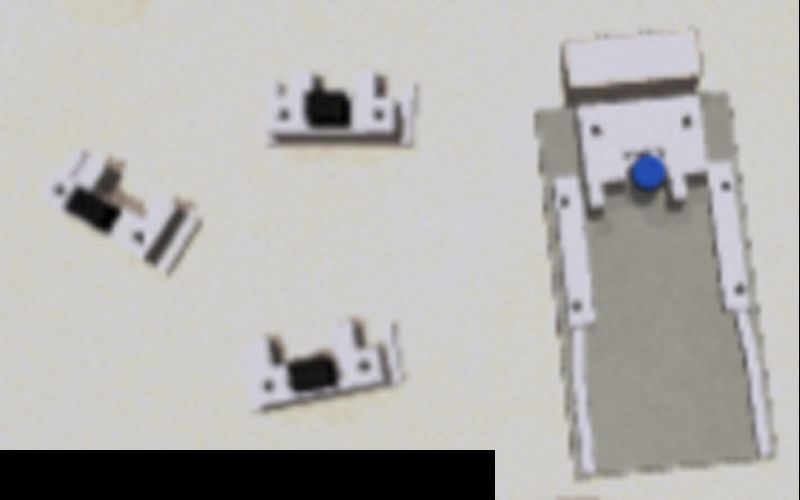

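```bash
cat > h.py <<'E'
import numpy as np, cv2
from bench import sensors, vision
from scipy.spatial.transform import Rotation as R
def pose(o):
    w,x,y,z=o["eef_rot"]; T=np.eye(4); T[:3,:3]=R.from_quat([x,y,z,w]).as_matrix(); T[:3,3]=o["eef_pos"]; return T
def cam(name,T=None):
    m=vision.camera_model(name)
    E=np.linalg.inv(m["extrinsics"]) if name!="wrist" else T@m["hand_eye"]
    return m["K"],m["k1"],E   # E: camera->world
def ray(c,uv,z):
    """pixels onto plane z (m)"""
    K,k,E=c; uv=np.atleast_2d(np.float64(uv))
    n=cv2.undistortPoints(uv[:,None],K,np.array([k,0,0,0.]))[:,0]
    d=np.c_[n,np.ones(len(n))]@E[:3,:3].T; o=E[:3,3]
    return o+d*((z-o[2])/d[:,2])[:,None]
def proj(c,P):
    K,k,E=c; W=np.linalg.inv(E)
    return cv2.projectPoints(np.float64(P),cv2.Rodrigues(W[:3,:3])[0],W[:3,3],K,np.array([k,0,0,0.]))[0][:,0]
def delta(o,pos,yaw_y):
    """tool-frame shift mm and turn about tool z; yaw_y: world angle of tool y (mod pi), tool down"""
    T=pose(o); y=T[:3,1]; cur=np.arctan2(y[1],y[0]); d=(yaw_y-cur+np.pi/2)%np.pi-np.pi/2
    return np.round(T[:3,:3].T@(np.array(pos)-T[:3,3])*1000,1), -d
E
python3 - <<'E'
from h import *
c=cam("top")
pp=lambda x,y:(175+x/4.5,185+y/4.5)
qq=lambda x,y:(312+(x-495)/4.35,155+y/4.35)
print("grips b,c,a",np.round(ray(c,[pp(92,210),pp(328,108),pp(314,373)],.068),3).tolist())
print("vial cap",np.round(ray(c,[qq(649,172)],.066),3))
print("base rear corners",np.round(ray(c,[qq(578,478),qq(775,457)],.01),3).tolist())
print("base front",np.round(ray(c,[qq(537,108)],.01),3), "box top",np.round(ray(c,[qq(563,42),qq(697,33)],.052),3).tolist())
o=sensors.get_obs(); print(pose(o)[:3,:3].round(2))
E
```

```text
grips b,c,a [[0.525, 0.282, 0.068], [0.592, 0.14, 0.068], [0.43, 0.139, 0.068]]
vial cap [[ 0.64  -0.135  0.066]]
base rear corners [[0.449, -0.094, 0.01], [0.465, -0.222, 0.01]]
base front [[ 0.698 -0.063  0.01 ]] box top [[0.731, -0.079, 0.052], [0.74, -0.167, 0.052]]
[[ 0.95  0.3  -0.  ]
 [ 0.3  -0.95  0.  ]
 [ 0.   -0.   -1.  ]]
```

Emit:
carry_out(
  deltas="50 -22 -20 0 0 0 0; 101 -45 -20 0 0 0.05 0; 152 -68 -20 0 0 0.1 0; 203 -91 -20 0 0 0.15 0; 254 -114 -20 0 0 0.185 0; 305 -137 -20 0 0 0.185 0; 356 -160 -20 0 0 0.185 0; 407 -183 -20 0 0 0.185 0; 458 -206 -20 0 0 0.185 0; 509 -229 -20 0 0 0.185 0; 557 -249 -20 0 0 0.185 0; 557 -249 -20 0 0 0.185 0",
)

```text
time_s: 1.6
eef_pos: [0.6314, -0.1381, 0.2502]
eef_rot: [-0.001, 0.998, 0.064, -0.0]
wrist_force: [-0.4, -0.9, -0.4]
opening: 1.006
grasp_force: 0.0
```

Run:
```python
from h import *
o=sensors.get_obs(); T=pose(o); print(o["time_s"],np.abs(o["dq"]).max(),T.round(3).tolist())
im=vision.camera("wrist"); cv2.imwrite("pics/w1.png",im); np.save("w1.npy",T)
```

```text
1.6 0.056710548567457046 [[0.992, 0.128, -0.001, 0.631], [0.128, -0.992, 0.001, -0.138], [-0.001, -0.001, -1.0, 0.25], [0.0, 0.0, 0.0, 1.0]]
```

View pics/w1.png

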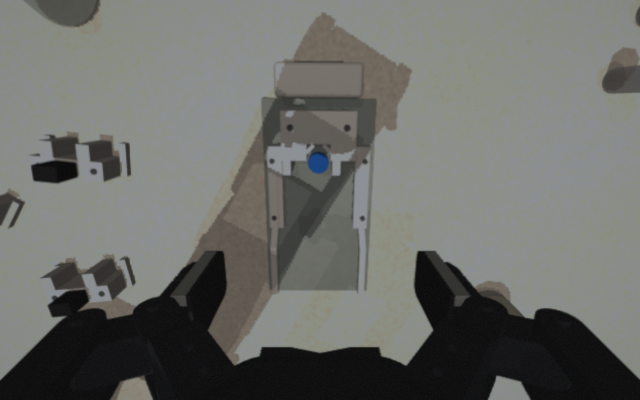

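Run:
```python
from h import *
T=np.load("w1.npy"); c=cam("wrist",T); im=cv2.imread("pics/w1.png")
hsv=cv2.cvtColor(im,cv2.COLOR_BGR2HSV); m=cv2.inRange(hsv,(100,150,60),(130,255,255)); m[:, :280]=0; m[:,360:]=0
n,l,s,ce=cv2.connectedComponentsWithStats(m); i=1+s[1:,4].argmax(); print(s[i],ce[i]); print("cap",ray(c,ce[i],.066).round(4))
p=ray(c,[(271,291),(367,291),(262,97),(377,99)],.010); print("base",p.round(4).tolist())
rm=(p[0]+p[1])/2; fm=(p[2]+p[3])/2
print("yaws",[np.arctan2(v[1],v[0]).round(4) for v in (p[2]-p[0],p[3]-p[1],fm-rm)],np.arctan2(*( (p[0]-p[1])[[0,1]]*[-1,1])),"len",np.linalg.norm(fm-rm),np.linalg.norm(p[0]-p[1]),np.linalg.norm(p[2]-p[3]),"ctr",((rm+fm)/2).round(4))
s=ray(c,[(272,161),(365,161),(275,218),(359,218)],.0245); a=(s[0]+s[1])/2; b=(s[2]+s[3])/2
print("screws",s.round(4).tolist(),a,b,np.arctan2((s[0]-s[2])[1],(s[0]-s[2])[0]),np.arctan2((s[1]-s[3])[1],(s[1]-s[3])[0]))
```

```text
[309 152  19  21 313] [317.96805112 162.34824281]
cap [[ 0.644 -0.134  0.066]]
base [[0.4502, -0.0939, 0.01], [0.4671, -0.2236, 0.01], [0.7004, -0.062, 0.01], [0.7151, -0.1924, 0.01]]
yaws [np.float64(0.127), np.float64(0.125), np.float64(0.126)] 0.13028447193171894 len 0.2511003028532187 0.13073654162484075 0.1312709109293255 ctr [ 0.5832 -0.143   0.01  ]
screws [[0.6312, -0.0815, 0.0245], [0.6452, -0.1885, 0.0245], [0.5617, -0.0913, 0.0245], [0.575, -0.1931, 0.0245]] [ 0.63821587 -0.13503303  0.0245    ] [ 0.56831638 -0.14218701  0.0245    ] 0.13935936840538873 0.06468559642307203
```

Emit:
carry_out(
  deltas="-6 -55 10 0 0 0.08 0; -13 -110 20 0 0 0.16 0; -20 -165 30 0 0 0.25 0; -26 -220 40 0 0 0.33 0; -33 -275 50 0 0 0.42 0; -39 -330 50 0 0 0.5 0; -46 -385 50 0 0 0.58 0; -51 -430 50 0 0 0.65 0; -51 -430 50 0 0 0.65 0; -51 -430 50 0 0 0.65 0; -51 -430 50 0 0 0.65 0",
)

```text
time_s: 3.02
eef_pos: [0.5265, 0.2774, 0.2012]
eef_rot: [0.0, 0.965, -0.261, 0.0]
wrist_force: [0.6, -0.4, 0.1]
opening: 1.002
grasp_force: 0.0
```

Run:
```python
from h import *
o=sensors.get_obs(); T=pose(o); print(o["time_s"],np.abs(o["dq"]).max(),T.round(3).tolist())
im=vision.camera("wrist"); cv2.imwrite("pics/w2.png",im); np.save("w2.npy",T)
```

```text
3.025 0.004040052812299267 [[0.864, -0.504, -0.0, 0.527], [-0.504, -0.864, -0.0, 0.277], [0.0, 0.0, -1.0, 0.201], [0.0, 0.0, 0.0, 1.0]]
```

View pics/w2.png

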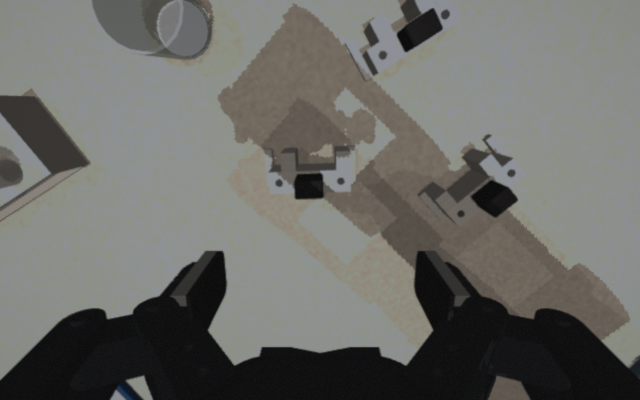

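Run:
```python
from h import *
T=np.load("w2.npy"); c=cam("wrist",T); im=cv2.imread("pics/w2.png")
cv2.imwrite("pics/w2z.png",np.clip(1.4*cv2.resize(im[135:210,255:365],None,fx=7,fy=7,interpolation=cv2.INTER_CUBIC).astype(float),0,255).astype(np.uint8))
m=(im.max(2)<40).astype(np.uint8); m[:140]=0;m[210:]=0;m[:,:255]=0;m[:,:280]=0;m[:,340:]=0
ct=max(cv2.findContours(m,0,1)[0],key=cv2.contourArea); r=cv2.minAreaRect(ct); print(cv2.contourArea(ct),r,cv2.boundingRect(ct))
```

```text
596.5 ((308.5, 186.0), (24.0, 27.0), 90.0) (295, 174, 28, 25)
```

View pics/w2z.png

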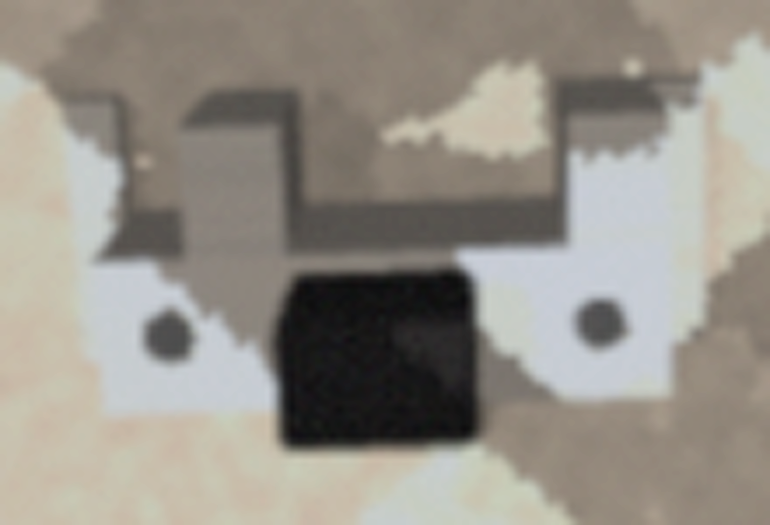

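Run:
```python
from h import *
T=np.load("w2.npy"); c=cam("wrist",T)
px=np.array([(103,413),(672,397),(183,123),(283,123),(567,112)],float)/7+[254.6,134.6]
w=ray(c,px,.04)[:,:2]; m=np.array([(-20,40),(-20,-40),(20,27),(20,13),(20,-26)])/1000
mc,wc=m.mean(0),w.mean(0); H=(m-mc).T@(w-wc); yaw=np.arctan2(H[0,1]-H[1,0],H[0,0]+H[1,1])
Rm=np.array([[np.cos(yaw),-np.sin(yaw)],[np.sin(yaw),np.cos(yaw)]]); t=wc-Rm@mc
print("yaw",yaw,"org",t,"resid mm",((w-(m@Rm.T+t))*1000).round(1).tolist())
g=t+Rm@[-.009,0]; print("grip",g)
gt=ray(c,[(283/7+254.6,270/7+134.6),(470/7+254.6,265/7+134.6),(283/7+254.6,445/7+134.6),(475/7+254.6,440/7+134.6)],.07)[:,:2]
print("grip top centre",gt.mean(0),np.linalg.norm(gt[2]-gt[3]))
o=sensors.get_obs(); print(delta(o,[*g,.044],yaw-np.pi/2), o["q"].round(2))
```

```text
yaw -0.500328206796935 org [0.53808428 0.2826472 ] resid mm [[-0.2, 0.3], [-0.0, 0.1], [-0.1, -0.6], [-0.2, -0.0], [0.4, 0.2]]
grip [0.53018745 0.28696462]
grip top centre [0.53323012 0.28521143] 0.024474339573451517
(array([ -1.7, -10. , 157.3]), np.float64(-0.02788753784859921)) [ 0.29  0.25  1.58 -0.    1.31  2.38]
```

Emit:
carry_out(
  deltas="-2 -10 50 0 0 -0.028 0; -2 -10 100 0 0 -0.028 0; -2 -10 135 0 0 -0.028 0; -2 -10 156 0 0 -0.028 0; -2 -10 156 0 0 -0.028 0.3; -2 -10 156 0 0 -0.028 1; -2 -10 156 0 0 -0.028 1; -2 -10 156 0 0 -0.028 1; -2 -10 156 0 0 -0.028 1; -2 -10 156 0 0 -0.028 1",
)

```text
time_s: 4.32
eef_pos: [0.5308, 0.2892, 0.0473]
eef_rot: [-0.001, 0.969, -0.246, 0.001]
wrist_force: [0.1, -0.2, 7.1]
opening: 0.29
grasp_force: 60.9
```

Emit:
carry_out(
  deltas="0 0 -25 0 0 0 1; 0 0 -60 0 0 0 1; 0 0 -100 0 0 0 1; 19 46 -100 0 0 -0.07 1; 38 92 -100 0 0 -0.14 1; 57 137 -100 0 0 -0.21 1; 76 183 -100 0 0 -0.28 1; 95 229 -100 0 0 -0.35 1; 114 275 -100 0 0 -0.42 1; 133 321 -100 0 0 -0.49 1; 152 366 -100 0 0 -0.56 1; 172 413 -100 0 0 -0.624 1",
)

```text
time_s: 5.82
eef_pos: [0.4824, -0.1574, 0.1453]
eef_rot: [-0.0, 0.998, 0.064, 0.0]
wrist_force: [0.9, 0.1, -2.8]
opening: 0.291
grasp_force: 60.0
```

Emit:
carry_out(
  deltas="0 0 30 0 0 0 1; 0 0 50 0 0 0 1; 0 0 50 0 0 0 1; 0 0 50 0 0 0 1",
)

```text
time_s: 6.32
eef_pos: [0.4835, -0.1562, 0.096]
eef_rot: [0.0, 0.998, 0.063, 0.0]
wrist_force: [0.9, -1.0, -2.6]
opening: 0.289
grasp_force: 60.2
```

Run:
```python
from h import *
o=sensors.get_obs(); T=pose(o); print(o["time_s"],o["wrist_force"],T.round(4).tolist())
im=vision.camera("wrist"); np.save("w3.npy",T); cv2.imwrite("pics/w3.png",im); t=vision.camera("top"); cv2.imwrite("pics/top1.png",t)
out=np.zeros((600,800,3),np.uint8); a=cv2.resize(im[100:360,200:440],None,fx=2.2,fy=2.2,interpolation=cv2.INTER_CUBIC); out[:a.shape[0],:a.shape[1]]=a[:600]
b=cv2.resize(t[155:275,315:385],None,fx=3.8,fy=3.8,interpolation=cv2.INTER_CUBIC); out[:b.shape[0],532:532+b.shape[1]]=b
cv2.imwrite("pics/z3.png",np.clip(out*1.3,0,255).astype(np.uint8))
```

```text
6.325 [ 0.91206565 -1.04003178 -2.57294197] [[0.992, 0.1259, 0.0008, 0.4835], [0.1259, -0.992, -0.0004, -0.1562], [0.0007, 0.0005, -1.0, 0.096], [0.0, 0.0, 0.0, 1.0]]
```

View pics/z3.png

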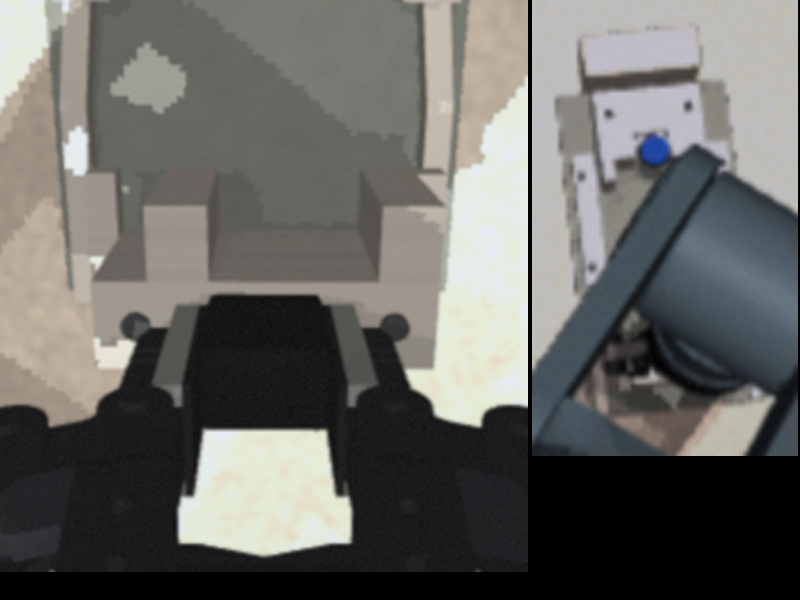

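Run:
```python
from h import *
T=np.load("w3.npy"); c=cam("wrist",T)
f=lambda a:np.array(a,float)/2.2+[199.8,99.8]
yaw=.126;Rm=np.array([[np.cos(yaw),-np.sin(yaw)],[np.sin(yaw),np.cos(yaw)]])
st=lambda a,z:((ray(c,f(a),z)[:,:2]-[.583,-.143])@Rm*1000).round(1).tolist()
zt=.096-.0473+.04
print("half lug tips(20,27)(20,13)(20,-26)(20,-40)",st([(146,206),(210,206),(382,206),(443,206)],zt))
print("rear corners",st([(97,367),(435,367)],zt))
print("wall inner",st([(90,20),(90,100),(92,168),(427,20),(422,100),(418,168)],.0195))
print("base outer",st([(50,20),(60,150),(72,289),(467,20),(455,150),(445,289)],.010))
print("TCP",((T[:2,3]-[.583,-.143])@Rm*1000).round(1))
im=cv2.imread("pics/w3.png")
cv2.imwrite("pics/z4.png",np.clip(1.4*cv2.resize(im[0:200,200:440],None,fx=3,fy=3,interpolation=cv2.INTER_CUBIC).astype(float),0,255).astype(np.uint8))
```

```text
half lug tips(20,27)(20,13)(20,-26)(20,-40) [[-71.1, 25.7], [-71.1, 11.6], [-71.0, -26.4], [-71.0, -39.9]]
rear corners [[-110.6, 39.1], [-110.5, -40.9]]
wall inner [[-32.5, 51.8], [-56.4, 53.5], [-77.9, 54.3], [-32.4, -49.2], [-56.2, -49.2], [-77.7, -49.3]]
base outer [[-32.7, 66.6], [-73.9, 66.8], [-123.1, 66.5], [-32.5, -63.8], [-73.8, -63.3], [-123.0, -63.6]]
TCP [-100.4   -0.6]
```

View pics/z4.png

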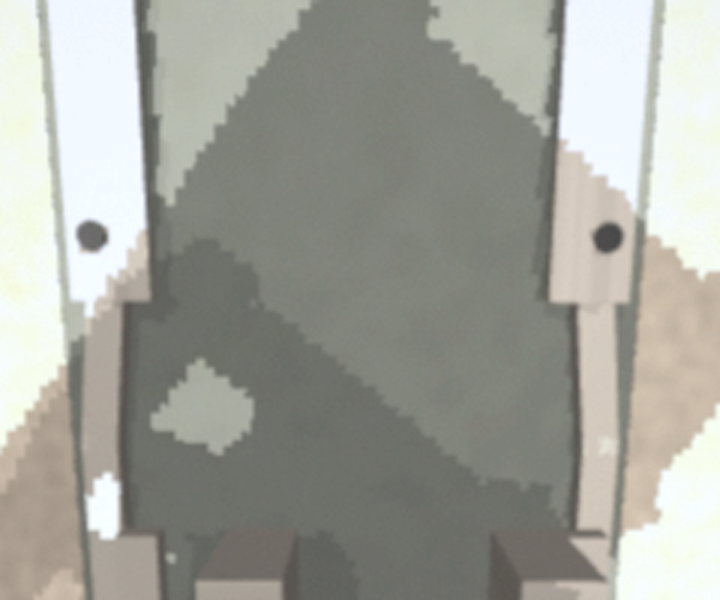

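Run:
```python
from h import *
T=np.load("w3.npy"); c=cam("wrist",T)
f=lambda a:np.array(a,float)/3+[199.8,-.2]
yaw=.126;Rm=np.array([[np.cos(yaw),-np.sin(yaw)],[np.sin(yaw),np.cos(yaw)]])
st=lambda a,z:((ray(c,f(a),z)[:,:2]-[.583,-.143])@Rm*1000).round(1).tolist()
print("lip inner",st([(152,298),(137,20),(549,298),(564,20)],.0245))
print("screws",st([(91,235),(607,237)],.0245),"lip end corners outer",st([(69,300),(629,304)],.0245))
print("base",st([(42,20),(75,400),(661,20),(626,400)],.010))
```

```text
lip inner [[-26.4, 44.0], [26.0, 43.8], [-26.3, -40.6], [26.1, -40.5]]
screws [[-13.9, 56.0], [-14.1, -52.0]] lip end corners outer [[-26.9, 61.7], [-27.5, -57.7]]
base [[29.7, 66.8], [-49.1, 66.4], [29.8, -63.7], [-48.9, -62.6]]
```

Emit:
carry_out(
  deltas="0 -2.5 10 0 0 0 1; 0 -2.5 20 0 0 0 1; 0 -2.5 28 0 0 0 1; 0 -2.5 34 0 0 0 1; 0 -2.5 38 0 0 0 1; 0 -2.5 38 0 0 0 1; 0 -2.5 38 0 0 0 1",
)

```text
time_s: 7.3
eef_pos: [0.4829, -0.1539, 0.0573]
eef_rot: [0.0, 0.998, 0.063, 0.0]
wrist_force: [0.5, 0.6, -3.6]
opening: 0.289
grasp_force: 60.3
```

Emit:
carry_out(
  deltas="0 0 1 0 0 0 1; 0 0 1 0 0 0 1; 0 0 1 0 0 0 1",
)

```text
time_s: 7.68
eef_pos: [0.483, -0.154, 0.0573]
eef_rot: [0.0, 0.998, 0.063, 0.0]
wrist_force: [-3.9, 0.9, 6.8]
opening: 0.29
grasp_force: 61.6
```

Emit:
carry_out(
  deltas="8 0 -0.5 0 0 0 1; 16 0 -0.5 0 0 0 1; 24 0 -0.5 0 0 0 1; 32 0 -0.5 0 0 0 1; 40 0 -0.5 0 0 0 1; 48 0 -0.5 0 0 0 1; 54 0 -0.5 0 0 0 1; 60 0 -0.5 0 0 0 1; 60 0 -0.5 0 0 0 1",
)

```text
time_s: 8.8
eef_pos: [0.5433, -0.1464, 0.0573]
eef_rot: [0.0, 0.998, 0.063, 0.001]
wrist_force: [-1.5, -1.4, 5.2]
opening: 0.291
grasp_force: 61.4
```

Emit:
carry_out(
  deltas="8 0 0 0 0 0 1; 16 0 0 0 0 0 1; 24 0 0 0 0 0 1; 32 0 0 0 0 0 1; 40 0 0 0 0 0 1; 46 0 0 0 0 0 1; 52 0 0 0 0 0 1; 52 0 0 0 0 0 1",
)

```text
time_s: 9.8
eef_pos: [0.5946, -0.1399, 0.0573]
eef_rot: [0.0, 0.998, 0.063, 0.001]
wrist_force: [-2.6, -1.1, 5.1]
opening: 0.287
grasp_force: 61.5
```

Emit:
carry_out(
  deltas="3 0 0 0 0 0 1; 6 0 0 0 0 0 1; 9 0 0 0 0 0 1; 12 0 0 0 0 0 1; 14 0 0 0 0 0 1; 14 0 0 0 0 0 1",
)

```text
time_s: 10.55
eef_pos: [0.608, -0.1384, 0.0573]
eef_rot: [0.0, 0.998, 0.063, 0.0]
wrist_force: [-4.1, -1.3, 6.7]
opening: 0.292
grasp_force: 61.7
```

Emit:
carry_out(
  deltas="1.5 0 0 0 0 0 1; 3 0 0 0 0 0 1; 4 0 0 0 0 0 1; 5 0 0 0 0 0 1; 5 0 0 0 0 0 1",
)

```text
time_s: 11.18
eef_pos: [0.6127, -0.1378, 0.0573]
eef_rot: [0.0, 0.998, 0.063, -0.0]
wrist_force: [-4.8, -2.2, 7.0]
opening: 0.29
grasp_force: 61.8
```

Emit:
carry_out(
  deltas="0.7 0 0 0 0 0 1; 1.4 0 0 0 0 0 1; 2 0 0 0 0 0 1; 2 0 0 0 0 0 1",
)

```text
time_s: 11.68
eef_pos: [0.6142, -0.1376, 0.0573]
eef_rot: [0.0, 0.998, 0.063, -0.001]
wrist_force: [-6.6, -1.7, 9.4]
opening: 0.287
grasp_force: 62.0
```

Emit:
carry_out(
  deltas="0.7 0 -0.3 0 0 0 1; 1.4 0 -0.5 0 0 0 1; 2 0 -0.5 0 0 0 1; 2 0 -0.5 0 0 0 1",
)

```text
time_s: 12.18
eef_pos: [0.6142, -0.1375, 0.0574]
eef_rot: [0.0, 0.998, 0.063, -0.003]
wrist_force: [-14.0, -3.8, 12.4]
opening: 0.29
grasp_force: 62.3
```

Emit:
carry_out(
  deltas="1 0 0 0 0 0 1; 1.5 0 0 0 0 0 1; 1.5 0 0 0 0 0 1",
)

```text
time_s: 12.55
eef_pos: [0.6143, -0.1375, 0.0574]
eef_rot: [-0.0, 0.998, 0.063, -0.004]
wrist_force: [-20.1, -3.4, 16.8]
opening: 0.289
grasp_force: 62.9
```

Emit:
carry_out(
  deltas="-1.5 0 -0.5 0 0 0 1; -2.5 0 -0.8 0 0 0 1; -2.5 0 -0.8 0 0 0 1",
)

```text
time_s: 12.92
eef_pos: [0.6142, -0.1375, 0.0574]
eef_rot: [0.0, 0.998, 0.063, -0.002]
wrist_force: [-5.9, -3.7, 3.5]
opening: 0.29
grasp_force: 61.2
```

Emit:
carry_out(
  deltas="0 0 0 0 0 0 0.5; 0 0 0 0 0 0 0; 0 0 0 0 0 0 0; 0 0 0 0 0 0 0; 0 0 -20 0 0 0 0; 0 0 -50 0 0 0 0; 0 0 -100 0 0 0 0; 0 0 -150 0 0 0 0; 0 0 -190 0 0 0 0; 0 0 -190 0 0 0 0",
)

```text
time_s: 14.18
eef_pos: [0.6181, -0.1378, 0.2548]
eef_rot: [0.002, 0.998, 0.063, 0.005]
wrist_force: [-0.2, 0.2, -0.5]
opening: 0.998
grasp_force: 0.0
```

Run:
```python
from h import *
o=sensors.get_obs(); T=pose(o); print(o["time_s"],o["wrist_force"],T[:3,3].round(4))
im=vision.camera("wrist"); np.save("w5.npy",T)
cv2.imwrite("pics/w5.png",im)
cv2.imwrite("pics/z5.png",np.clip(1.3*cv2.resize(im[50:300,200:440],None,fx=2.4,fy=2.4,interpolation=cv2.INTER_CUBIC).astype(float),0,255).astype(np.uint8))
```

```text
14.175 [-0.18447694  0.23721538 -0.45068313] [ 0.6181 -0.1378  0.2548]
```

View pics/z5.png

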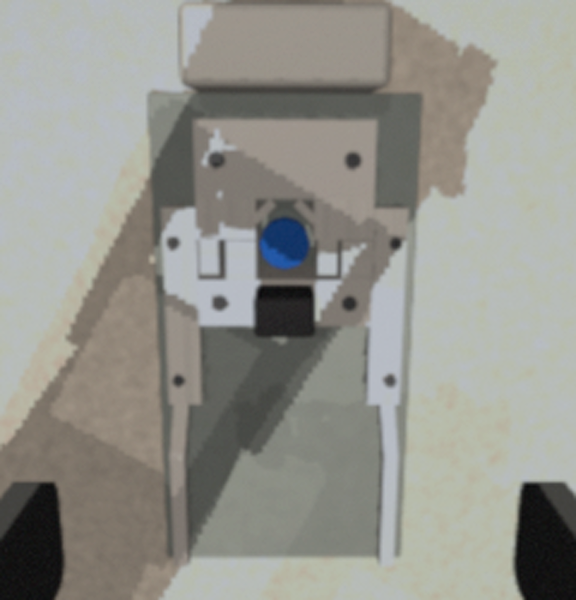

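The picture shows the jacket closed around the cap at (285,242). The lugs interleave, the loose lug tips meet the fixed face at about row 240, and the gripper is clear.

```bash
python3 -c "
from bench import ctrl; print(ctrl.hand_in())"
```

```text
the job is handed in; nothing more can be done
None
```

I set half_b, the matching half, down in the loading bay and slid it along the track to a firm stop, closing the jacket fully around the vial; I then let go and handed the job in at about 14 s, with no verdict shown.

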